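# Tuck the flashing under the lapped shingle and hold it down

## Robot

A 6-joint arm with a two-finger parallel gripper is mounted at the origin on a cart in front of the work surface, level with it; the furniture and walls round the work are solid. World frame = base frame: x ahead of the robot, y to its left, z up, the work surface at z = 0. Lengths are in m, angles in degrees, forces in N, time in s.
With the tool pointing down it reaches from about 0.375 to 0.9 m from the base axis. Payload 3.1 kg.
Tool frame: the origin (TCP) lies between the finger pads; the fingertips stand 11 mm ahead of it and the grasp point (between the pads) lies 8 mm behind it; z points along the fingers, y is the line along which they close (so a half turn about z gives the same grasp; the last joint's range is limited). The gripper opens to 87 mm and grips with 3 to 60 N. Pads are 19 mm wide; open, the fingers measure 117 mm over their backs; the gripper's body (75 mm by 190 mm) begins 51 mm behind the grasp point.
Start: joints at [-77.722, 30.224, 82.088, -0, 67.689, -10.227], TCP at [0.239, -0.577, 0.234] pointing down, gripper open.
Joint ranges: [-176.69, 176.69], [-43.24, 126.21], [12.49, 139.97], [-82, 262], [0, 151.66], [-163.58, 163.58]. Speed limits (degrees/s): [159.86, 159.86, 180, 180, 180, 180].

## Interface

Orientations are given as a 3x3 rotation matrix whose columns are the frame's x, y, z axes.
In Python, from rig import bot gives the robot as it stands.
- The arm moves only by the tool apply_moves, never from a script. Its argument "steps" is a list that holds one entry, the list of rows, each a list of 7 numbers: the shift along the tool's x, y, z in cm, then the turn, a rotation vector about the tool's x, y, z in degrees, then the gripper command: -1 is shut, 1 is fully open, values between are in proportion. In form: [[[dx, dy, dz, rx, ry, rz, jaw], ...]]. A call has 1 to 20 rows; each row is the pose to reach, as a shift and turn from the pose commanded when the call began, along the tool's axes at that moment; what a row does not reach only later rows make up. A row lasts 1/8 s, in which the tool goes at most 62.5 mm and 10.7 degrees, less where a joint would pass 70% of its speed; a pose out of reach is approached as far as the arm can. A call with a gripper value outside its range is refused whole. The fingers move at their own pace and stop on an object; the grip force is fixed at half the most. Time passes only in rows, so rows that repeat a pose let the fingers close. It gives the time, the measured TCP pose, the force, the opening and the grip force at its end, in the units of the state.
- bot.read_state(): the state, without advancing time (a new reading comes with each control period).
- bot.capture(name): name is "side" or "top"; returns the picture (420x560x3 uint8, blue, green, red); there is no depth.
- bot.camera_model(name): a dict with "intrinsics" (3x3 intrinsics, pixels), "R" (3x3) and "t" (3): a world point X has camera coordinates R X + t. Camera axes: x right, y down, z forward; pixel columns grow to the right and rows downward; lengths in m; the calibration is good to about 2 mm. A picture is of the moment at which its call begins. camera_model takes no time and is no camera call.
- bot.hand_in(): hands the job in; it is judged then, once.
The state is a dict: "time_s": time; "joint_positions": joint angles; "qvel": joint speeds; "tau": joint torques, N m; "position": TCP position; "tcp_rot": TCP orientation; "force": force on the tool from outside, world axes, zero at the start; "moment": the same for the moment, N m; "opening": opening from 0.0 (shut) to 1.0 (fully open); "grasp_force": force on a finger pad.
Only numpy, scipy, OpenCV 4.12 (cv2) and the standard library are available. Lean on these libraries where they do the work, as an engineer would, in place of code of your own. Each camera call takes 0.05 s, during which the arm holds its last target. There are 200 camera calls.

## Task

On the small roof sample, fit the steel flashing for riveting: first set it flat on the plywood just in front of the lapped shingle, upstand towards the open front of the board, square to the shingle's edge and midway between the two spacer blocks. Then slide its free edge straight in under the shingle, at least 20 mm deep, without lifting the shingle, and press the flashing down flat on the board with about 10 N; finish while still holding it pressed there. Leave the two bolts on the board and the bushing where they are.

Things in the scene. Friction and masses are not known exactly. Their poses are not given: they have to be found in the camera images.
- roof_board: roof sample, fixed: plywood board 225 x 200 x 18 mm flat on the desk, a dark shingle of three tabs lapping over its rear. Origin on the underside, below the middle of the lap's front edge; x points to the rear, in under the lap, y left along the lap edge. The board reaches 140 mm in front of the lap edge, 85 mm behind it, 100 mm to each side; a bolt lies 85 mm left and right of its middle line.
- lap_mouth (a point): point on the board's top (18 mm above the desk) below the middle of the lap's front edge; axes as roof_board, z up. Shingle 159 mm wide, 6 mm thick, underside 8 mm above the board. Two spacer blocks (12 mm wide, 8 high, showing 8 mm in front of the lap) stand under its ends, inner faces 65 mm left and right of this point. A batten closes the gap 50 mm behind the lap edge.
- lap (a joint): hinge of the lapping shingle along its rear edge, 64 mm behind the front edge, rad: 0 = lying down at rest (it stands by itself at 8 mm above the board), grows as its front edge is lifted. It weighs about 0.12 kg and swings up freely.
- flashing: loose L-shaped steel flashing, 0.13 to 0.25 kg: flat leaf 80 mm (x) x 110 mm (y) x 4 mm, with an upstand 8 mm thick, 110 mm long, 50 mm high plus a thin rolled hem (55 mm in all) along its rear (-x) edge. Origin at the middle of the leaf's underside; x points from the upstand to the free edge that is to be tucked. It starts leaf down on the desk.
- upstand (a point): middle of the flashing's upstand, 32 mm above the leaf's underside, 36 mm behind the flashing's origin; axes as flashing: the upstand is 8 mm thick along x and runs along y, z is up. Place to grasp, with the fingers closing along x.
- tuck_edge (a point): middle of the flashing's free edge, on the leaf's underside, 40 mm ahead (+x) of the flashing's origin and 76 mm ahead of the upstand's mid-plane; axes as flashing.
- bushing: turned steel bushing, 38 mm across, 28 mm high, bystander at the rear of the desk; origin under its middle
- bolt_left: steel bolt, 19 x 49 x 17 mm, bystander lying on the board near its left side; origin under its middle
- bolt_right: steel bolt, 19 x 49 x 17 mm, bystander lying on the board near its right side; origin under its middle
Not all that is in view belongs to the job. There is more than one size of the flashing; the job needs the smaller.

How it is judged:
By the outcome, as a careful person would: the job done as asked, in the order asked, and still so for the second after the job is handed in, while the arm keeps its last pose, push and grip.
It also fails if it takes over 38 s, if anything falls off the work surface, if the arm or the gripper's body presses on something with over 40 N, if the wrist force passes 120 N, or if a joint passes its speed limit or range.

## Working session

There is one attempt and no reset: what is moved stays moved. The work goes in short steps, Python scripts to look and compute and a tool call to move; the robot and the scene stay as the last step left them, time stands still between calls to the robot, and variables do not carry over. Pictures are saved under pics/ and viewed, at most 10 in all, crops included, and the job is handed in when it is done.

Besides the shell and the picture viewer there is one more tool, called by a JSON object that holds its "name" and its "arguments", one argument or row to a line. apply_moves: Moves the arm, as the interface text tells. Its arguments: {"type":"object","properties":{"steps":{"type":"array","items":{"type":"array","items":{"type":"array","items":{"type":"number"}}}}},"required":["steps"]}

```bash
mkdir -p pics; ls; python3 - <<'E'
from rig import bot
import cv2
s=bot.read_state(); print(s)
for n in("side","top"):
    cv2.imwrite(f"pics/{n}0.png",bot.capture(n)); m=bot.camera_model(n); print(n,m)
E
```

```text
pics
{'time_s': 0.0, 'joint_positions': array([-7.77193270e+01,  3.02793119e+01,  8.21559069e+01, -7.94503890e-04,
        6.76875379e+01, -1.02280567e+01]), 'qvel': array([-0.01214332, -0.00647264, -0.02332416,  0.0219763 ,  0.0083222 ,
       -0.02329973]), 'tau': array([-6.63575083e-04, -4.40047753e+01, -1.76594585e+01,  6.33482030e-02,
        5.81541855e-02, -1.56909950e-04]), 'position': array([ 0.23913033, -0.57668887,  0.23257055]), 'tcp_rot': array([[ 9.23819281e-01,  3.82828575e-01, -4.68247558e-04],
       [ 3.82828684e-01, -9.23816988e-01,  2.09075077e-03],
       [ 3.67824089e-04, -2.11073447e-03, -9.99997705e-01]]), 'force': array([-0.33048092,  0.22079686,  0.56595275]), 'moment': array([0.02400988, 0.04347695, 0.02664071]), 'grasp_force': 0.0, 'opening': 0.9977373057277005}
side {'intrinsics': array([[543.46136775,   0.        , 280.86796387],
       [  0.        , 543.46136775, 204.16620138],
       [  0.        ,   0.        ,   1.        ]]), 'R': array([[ 0.98390034, -0.17870123, -0.00244583],
       [-0.0790791 , -0.4230425 , -0.9026525 ],
       [ 0.16027042,  0.88831352, -0.43036319]]), 't': array([-0.53585675,  0.08696795,  1.16706117])}
top {'intrinsics': array([[420.90796993,   0.        , 273.40395554],
       [  0.        , 420.90796993, 209.51662741],
       [  0.        ,   0.        ,   1.        ]]), 'R': array([[-0.02016201, -0.99976423, -0.00806104],
       [-0.98471779,  0.0212523 , -0.17285603],
       [ 0.17298659,  0.00445272, -0.98491411]]), 't': array([-0.02688103,  0.55972795,  0.99475601])}
```

View pics/top0.png

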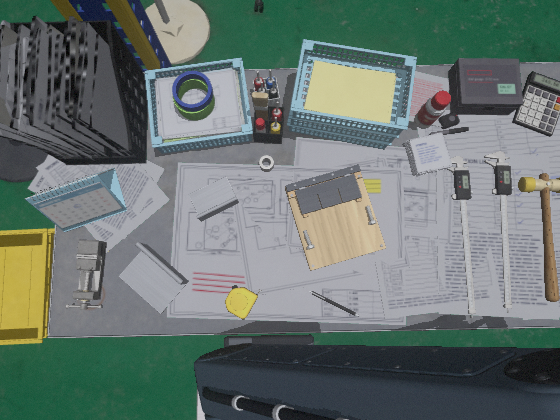

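View pics/side0.png

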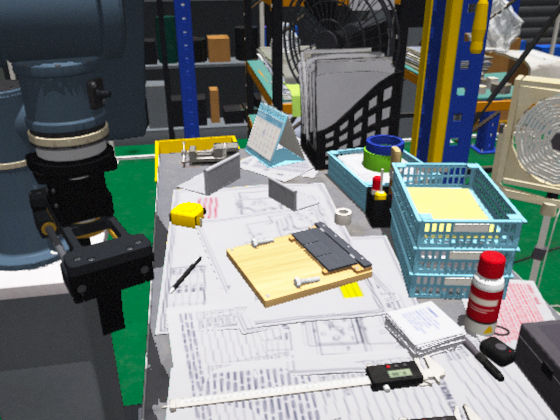

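Candidates for the flashing in the top view are the L-piece at (215,200), the larger L-piece at (153,275), and the calendar stand at (80,200), which isn't a flashing. I take the smaller one at (215,200) and will check it in a close crop.

```bash
cat > h.py <<'E'
import numpy as np, cv2
from rig import bot
def ray(n,uv,z):
    m=bot.camera_model(n);R,t=np.array(m["R"]),np.array(m["t"])
    d=R.T@np.linalg.solve(m["intrinsics"],[uv[0],uv[1],1.]);c=-R.T@t
    return c+d*(z-c[2])/d[2]
def proj(n,X):
    m=bot.camera_model(n);p=(np.array(m["R"])@np.atleast_2d(X).T).T+m["t"]
    q=p@np.array(m["intrinsics"]).T;return q[:,:2]/q[:,2:]
E
python3 - <<'E'
import cv2
i=cv2.imread("pics/top0.png"); cv2.imwrite("pics/c1.png",cv2.resize(i[155:285,185:395],None,fx=3.8,fy=3.8,interpolation=cv2.INTER_CUBIC))
E
```

```text
(no output)
```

View pics/c1.png

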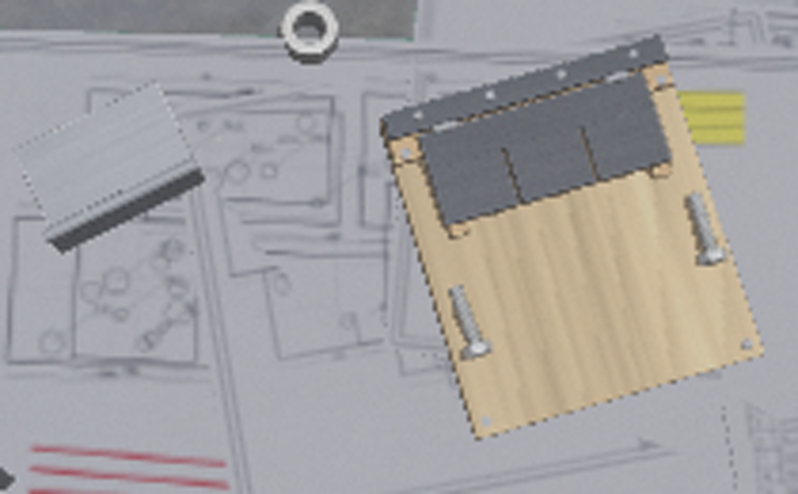

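The crop shows the chosen L-piece: free edge at crop (18,150)–(157,83), foot of the dark upstand at (63,252)–(205,180). The board's front corners are at (475,438) and (762,352), and the lap edge runs (447,226)–(668,163). I fit poses next.

```bash
python3 - <<'E'
from h import *
from scipy.optimize import least_squares
def P(c): return np.array([185+c[0]/3.8,155+c[1]/3.8])
r=lambda c,z: ray("top",P(c),z)
def deg(v): return np.degrees(np.arctan2(v[1],v[0]))
a,b=r((18,150),.004),r((157,83),.004); print("free",a,b,np.linalg.norm(a-b),deg(a-b)-90)
a,b=r((63,252),0),r((205,180),0); print("foot",a,b,np.linalg.norm(a-b),deg(a-b)-90)
def fit(obs):
    def f(q):
        c,s=np.cos(q[2]),np.sin(q[2]);R=np.array([[c,-s,0],[s,c,0],[0,0,1]])
        return np.concatenate([proj("top",(R@np.array(X)+[q[0],q[1],0]))[0]-P(u) for u,X in obs])
    s=least_squares(f,[.6,0,.3],loss="soft_l1"); print(s.x[:2],np.degrees(s.x[2]),np.round(s.fun,1)); return s.x
F=fit([((18,150),(.04,.055,.004)),((157,83),(.04,-.055,.004)),((63,252),(-.04,.055,0)),((205,180),(-.04,-.055,0))])
B=fit([((475,438),(-.14,.1,.018)),((762,352),(-.14,-.1,.018)),((447,226),(0,.0795,.032)),((668,163),(0,-.0795,.032))])
# big piece check
for p in((120,275),(147,243),(187,284),(161,312)): print(p,ray("top",p,.0))
for n,q,pts in (("F",F,[(.04,.055,.004),(.04,-.055,.004),(-.04,.055,.055),(-.04,-.055,.055)]),("B",B,[(-.14,.1,.018),(-.14,-.1,.018),(0,.0795,.032),(0,-.0795,.032)])):
    c,s=np.cos(q[2]),np.sin(q[2]);R=np.array([[c,-s,0],[s,c,0],[0,0,1]])
    print(n,proj("side",(R@np.array(pts).T).T+[q[0],q[1],0]).round(0).tolist())
i=cv2.imread("pics/side0.png")
cv2.imwrite("pics/c2.png",cv2.resize(i[140:310,170:380],None,fx=3.5,fy=3.5,interpolation=cv2.INTER_CUBIC))
E
```

```text
free [0.61140238 0.17893598 0.004     ] [0.65660667 0.08346188 0.004     ] 0.1056348968075064 25.336232568774534
foot [0.54061088 0.14807303 0.        ] [0.58843178 0.05105173 0.        ] 0.10816639871035919 26.238260076934907
[0.59942491 0.11558436] 25.445412513640587 [-1.3 -0.2  0.1 -1.   0.   0.4  0.9  0.5]
[ 0.56908881 -0.18523517] 15.295825455358901 [-0.2  0.6  0.5  0.4 -1.2 -0.1  0.7 -1.2]
(120, 275) [0.40750189 0.35380049 0.        ]
(147, 243) [0.48735056 0.28780133 0.        ]
(187, 284) [0.38160041 0.18339033 0.        ]
(161, 312) [0.3140817  0.24729895 0.        ]
F [[294.0, 188.0], [320.0, 203.0], [268.0, 177.0], [295.0, 192.0]]
B [[226.0, 249.0], [266.0, 301.0], [292.0, 233.0], [330.0, 270.0]]
```

View pics/c2.png

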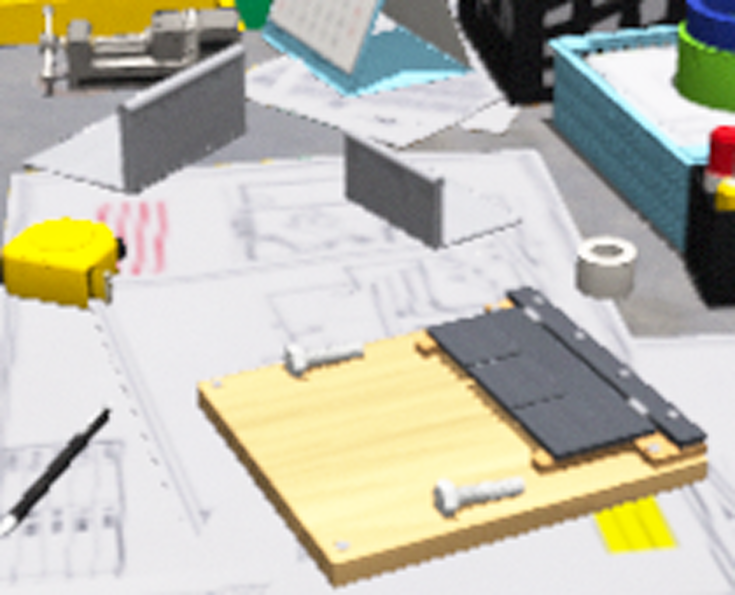

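The side crop agrees with the fit: hem corners at crop (345,135)/(440,183) against predicted (343,130)/(437,182), and the board corners also match. The other L-piece is clearly larger, so my choice holds. Now I work out the approach.

```bash
cat >> h.py <<'E'
from scipy.spatial.transform import Rotation as Ro
F=(.5994,.1156,25.6); B=(.5691,-.1852,15.3)
def T(pose,p):
    a=np.radians(pose[2]);return np.array([pose[0]+np.cos(a)*p[0]-np.sin(a)*p[1],pose[1]+np.sin(a)*p[0]+np.cos(a)*p[1]])
def tool(yaw):  # tool y along yaw, z down
    a=np.radians(yaw);y=[np.cos(a),np.sin(a),0];z=[0,0,-1];return np.c_[np.cross(y,z),y,z]
def shift(p,yaw,p0=None,R0=None):
    s=bot.read_state();p0=s["position"] if p0 is None else p0;R0=s["tcp_rot"] if R0 is None else R0
    print("cm",(R0.T@(np.array(p)-p0)*100).round(2),"rot",Ro.from_matrix(R0.T@tool(yaw)).as_rotvec(degrees=True).round(2))
E
python3 - <<'E'
from h import *
g=T(F,(-.036,0));print(g)
shift([*g,.14],F[2],[.239,-.577,.234]); shift([*g,.024],F[2],[.239,-.577,.234])
shift([*g,.14],F[2]); 
E
```

```text
[0.56693403 0.10004491]
cm [ 56.21 -49.98   9.52] rot [-7.000e-02 -1.000e-01 -9.309e+01]
cm [ 56.21 -49.95  21.11] rot [-7.000e-02 -1.000e-01 -9.309e+01]
cm [ 56.19 -49.96   9.38] rot [-7.000e-02 -1.000e-01 -9.309e+01]
```

{"name": "apply_moves", "arguments": {
  "steps": [
    [[5,-4.5,1,0,0,-9,1],[10,-9,2,0,0,-18,1],[15,-13.5,3,0,0,-27,1],[20,-18,4,0,0,-36,1],[25,-22,5,0,0,-45,1],[30,-26.5,6,0,0,-54,1],[35,-31,7,0,0,-63,1],[40,-35.5,8,0,0,-72,1],[45,-40,8.5,0,0,-81,1],[50,-44.5,9,0,0,-90,1],[56.2,-50,9.4,0,0,-93.1,1],[56.2,-50,9.4,0,0,-93.1,1],[56.2,-50,9.4,0,0,-93.1,1],[56.2,-50,9.4,0,0,-93.1,1]]
  ]
}}

```text
time_s: 1.85
position: [0.5665, 0.1001, 0.139]
tcp_rot: [[-0.434, 0.901, -0.001], [0.901, 0.434, -0.0], [0.0, -0.001, -1.0]]
force: [-0.5, -0.9, -0.2]
opening: 1.001
grasp_force: 0.0
```

{"name": "apply_moves", "arguments": {
  "steps": [
    [[0,0,4,0,0,0,1],[0,0,8,0,0,0,0.3],[0,0,10.5,0,0,0,0],[0,0,11.4,0,0,0,-0.4],[0,0,11.4,0,0,0,-0.6],[0,0,11.4,0,0,0,-1],[0,0,11.4,0,0,0,-1],[0,0,11.4,0,0,0,-1],[0,0,11.4,0,0,0,-1],[0,0,11.4,0,0,0,-1]]
  ]
}}

```text
time_s: 3.1
position: [0.5676, 0.0998, 0.0258]
tcp_rot: [[-0.432, 0.902, 0.001], [0.902, 0.432, 0.0], [-0.0, 0.001, -1.0]]
force: [0.6, 0.5, 1.1]
opening: 0.088
grasp_force: 30.0
```

```bash
python3 - <<'E'
from h import *
s=bot.read_state();print(s["position"],s["force"],s["opening"],s["grasp_force"])
cv2.imwrite("pics/s3.png",bot.capture("side")[90:290,170:400].repeat(3,0).repeat(3,1))
E
```

```text
[0.56761202 0.09984997 0.0258226 ] [0.64393065 0.53613044 1.09538013] 0.08763045797888969 29.998133364133537
```

View pics/s3.png

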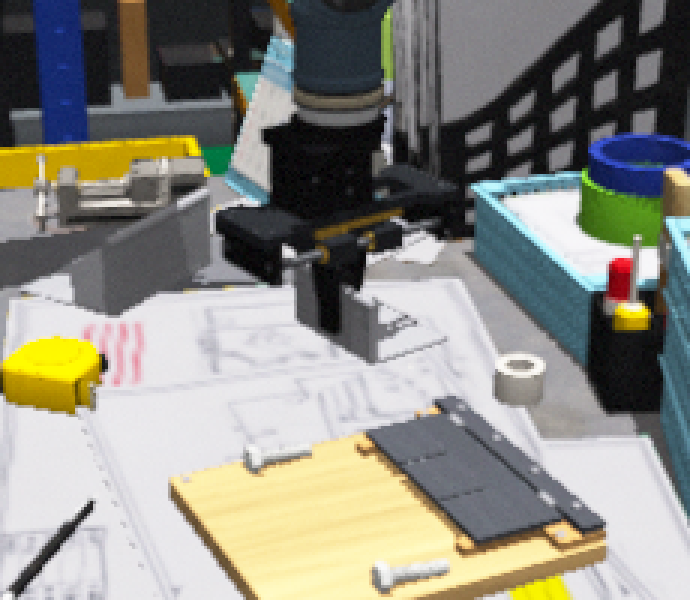

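The flashing is gripped at the upstand (opening about 8 mm, 30 N), seen at crop (350,320), and everything else is in place. Next I work out the carry to a pose just in front of the lap.

```bash
python3 - <<'E'
from h import *
g=T(B,(-.088,0));print(g)
shift([*g,.11],B[2]); shift([*g,.048],B[2])
E
```

```text
[ 0.48421895 -0.20842083]
cm [-24.2  -20.83  -8.43] rot [ 0.07  0.02 10.3 ]
cm [-24.19 -20.84  -2.23] rot [ 0.07  0.02 10.3 ]
```

{"name": "apply_moves", "arguments": {
  "steps": [
    [[0,0,-2,0,0,0,-1],[0,0,-5.5,0,0,0,-1],[-2,-1.7,-8.4,0,0,1,-1],[-5,-4.3,-8.4,0,0,2,-1],[-9,-7.7,-8.4,0,0,4,-1],[-13,-11.2,-8.4,0,0,6,-1],[-17,-14.6,-8.4,0,0,8,-1],[-20.5,-17.6,-8.4,0,0,9,-1],[-23,-19.8,-8.4,0,0,10.3,-1],[-24.2,-20.8,-8.4,0,0,10.3,-1],[-24.2,-20.8,-6.5,0,0,10.3,-1],[-24.2,-20.8,-4.5,0,0,10.3,-1],[-24.2,-20.8,-3,0,0,10.3,-1],[-24.2,-20.8,-3,0,0,10.3,-1],[-24.2,-20.8,-3,0,0,10.3,-1]]
  ]
}}

```text
time_s: 5.03
position: [0.4844, -0.2083, 0.0558]
tcp_rot: [[-0.265, 0.964, 0.0], [0.964, 0.265, -0.0], [-0.0, 0.0, -1.0]]
force: [-0.2, 0.5, -1.3]
opening: 0.089
grasp_force: 30.0
```

```bash
python3 - <<'E'
from h import *
s=bot.read_state();print(s["time_s"],s["position"],s["tcp_rot"].round(3),s["force"],s["moment"],s["opening"])
i=bot.capture("side");j=bot.capture("top");cv2.imwrite("pics/s4r.png",i);cv2.imwrite("pics/t4r.png",j)
a=cv2.resize(i[170:310,205:355],(400,373),interpolation=cv2.INTER_CUBIC);b=cv2.resize(j[160:300,270:420],(400,373),interpolation=cv2.INTER_CUBIC)
cv2.imwrite("pics/s4.png",np.hstack([a,b]))
E
```

```text
5.025 [ 0.48443856 -0.20825991  0.05580996] [[-0.265  0.964  0.   ]
 [ 0.964  0.265 -0.   ]
 [-0.     0.    -1.   ]] [-0.20987965  0.47994596 -1.30609513] [ 0.00944717 -0.10320755  0.02392053] 0.08869796846455624
```

View pics/s4.png

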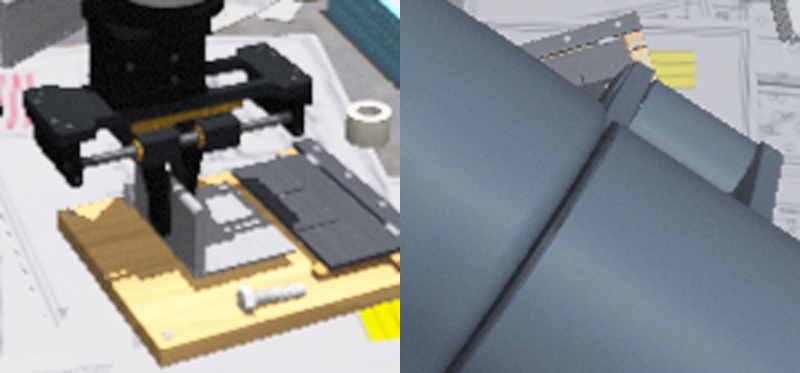

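The side crop shows the flashing level just above the board. Its right free corner is at about (293,250) and the upstand's right foot at about (200,275), i.e. full image (314.9,263.7) and (280,273.1). The top view is blocked by the arm. I check these against prediction.

```bash
python3 - <<'E'
from h import *
s=bot.read_state();p=s["position"];yaw=np.degrees(np.arctan2(s["tcp_rot"][1,1],s["tcp_rot"][0,1]))
Fl=(*T((p[0],p[1],yaw),(.036,0)),yaw);z=p[2]-.0258
for c in((.04,-.055,.004),(-.04,-.055,0),(-.04,-.055,.055)):
    print(proj("side",[*T(Fl,c[:2]),z+c[2]]).round(1))
print(yaw,ray("side",(314.9,263.7),z+.003)-[*T(Fl,(.04,-.055)),0],ray("side",(280,273.1),z)-[*T(Fl,(-.04,-.055)),0])
E
```

```text
[[318.1 263.7]]
[[280.  275.6]]
[[279.9 249.7]]
15.328260320733435 [-0.00547255  0.00275474  0.03340653] [0.00156862 0.00836008 0.03040653]
```

{"name": "apply_moves", "arguments": {
  "steps": [
    [[0,0,0.6,0,0,0,-1],[0,0,1.0,0,0,0,-1],[0,0,1.15,0,0,0,-1],[0,0,1.2,0,0,0,-1],[0,0,1.25,0,0,0,-1],[0,0,1.25,0,0,0,-1],[0,0,1.25,0,0,0,-1]]
  ]
}}

```text
time_s: 6.0
position: [0.4839, -0.2084, 0.0438]
tcp_rot: [[-0.264, 0.965, -0.0], [0.965, 0.264, -0.0], [-0.0, -0.0, -1.0]]
force: [-1.9, 0.4, 6.0]
opening: 0.088
grasp_force: 30.0
```

```bash
cat > ov.py <<'E'
from h import *
import sys
s=bot.read_state();p=s["position"];yaw=np.degrees(np.arctan2(s["tcp_rot"][1,1],s["tcp_rot"][0,1]))
print(s["time_s"],p,yaw,s["force"].round(2),s["moment"].round(2),s["opening"])
Fl=(*T((p[0],p[1],yaw),(.036,0)),yaw);z=.018
a=np.radians(-B[2]);d=np.array(Fl[:2])-B[:2];print("flashing in board",np.cos(a)*d[0]-np.sin(a)*d[1],np.sin(a)*d[0]+np.cos(a)*d[1])
i=bot.capture("side");k=6;x0,y0,x1,y1=222,205,350,300
b=cv2.resize(i[y0:y1,x0:x1],None,fx=k,fy=k,interpolation=cv2.INTER_CUBIC)
def line(pose,pts,z,c):
    q=proj("side",[[*T(pose,u[:2]),z+u[2]] for u in pts]);q=((q-[x0,y0]+.5)*k).astype(int)
    cv2.polylines(b,[q.reshape(-1,1,2)],False,c,1)
line(Fl,[(-.04,-.055,.055),(-.04,-.055,0),(.04,-.055,0),(.04,.055,0)],z,(0,0,255))
line(B,[(-.14,.1,.018),(-.14,-.1,.018),(.085,-.1,.018)],0,(255,0,0))
line(B,[(0,.0795,.032),(0,-.0795,.032),(.064,-.0795,.032)],0,(0,255,0))
cv2.imwrite(sys.argv[1],b)
E
python3 ov.py pics/s5.png
```

```text
6.0 [ 0.48388562 -0.20837264  0.04381251] 15.310600481396888 [-1.92  0.4   6.03] [ 0.13  0.17 -0.03] 0.08843507989926752
flashing in board -0.05230879582299013 0.00014110133016704933
```

View pics/s5.png

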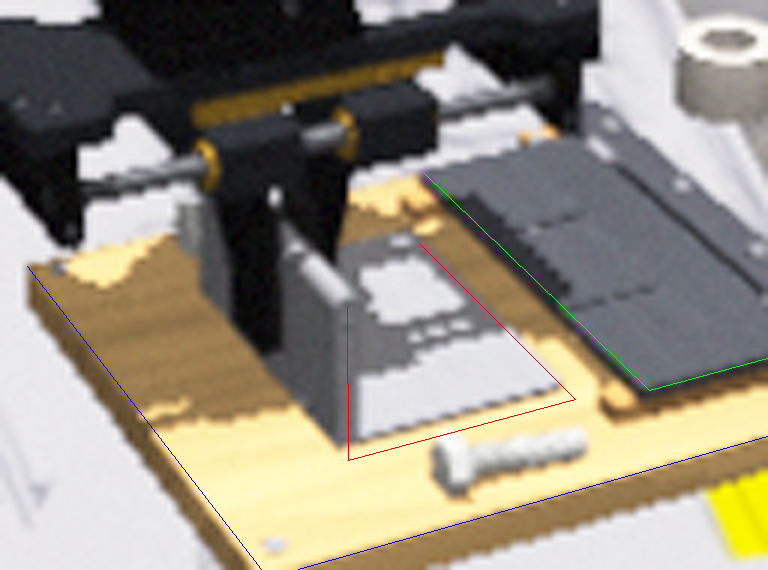

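The flashing touches the board at the predicted height (6 N). Its near side edge, about (350,437)–(562,385) in the crop, sits above and left of the red prediction, while the board and lap overlays match. So it seems to lie a few mm left of the middle, and I measure that edge from pixel profiles.

```bash
python3 - <<'E'
from h import *
i=bot.capture("side");cv2.imwrite("pics/raw6.png",i)
x0,y0=268,238;b=cv2.resize(i[y0:y0+46,x0:x0+62],None,fx=12,fy=12,interpolation=cv2.INTER_NEAREST)
for u in range(0,62,5): cv2.putText(b,str(x0+u),(u*12,10),0,.35,(0,0,255));cv2.line(b,(u*12,12),(u*12,18),(0,0,255))
for v in range(0,46,5): cv2.putText(b,str(y0+v),(0,v*12+4),0,.35,(0,0,255))
cv2.imwrite("pics/s6.png",b)
s=bot.read_state();p=s["position"];Fl=(*T((p[0],p[1],15.3),(.036,0)),15.3)
for nm,c in dict(footfront=(-.04,-.055,0),leafEdgeTop0=(-.032,-.055,.004),free_top=(.04,-.055,.004),free_bot=(.04,-.055,0),hemfront=(-.04,-.055,.055)).items(): print(nm,proj("side",[*T(Fl,c[:2]),.018+c[2]]).round(1))
E
```

```text
footfront [[279.5 281.3]]
leafEdgeTop0 [[283.4 278.4]]
free_top [[317.5 269.3]]
free_bot [[317.4 271.1]]
hemfront [[279.4 255.6]]
```

View pics/s6.png

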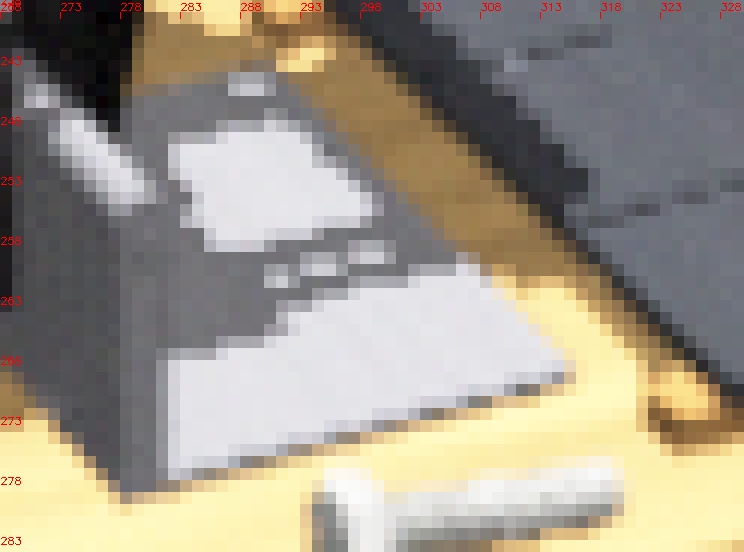

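```bash
python3 - <<'E'
from h import *
from scipy.optimize import least_squares
obs=[((277.7,279.2),(-.04,-.055,0)),((315.2,269.0),(.04,-.055,0)),((290.2,243.3),(.04,.055,.004)),((281,278),(-.032,-.055,.002))]
def res(q): return np.concatenate([proj("side",[*T((q[0],q[1],q[2]),c[:2]),.018+c[2]])[0]-u for u,c in obs])
s=least_squares(res,[.518,-.199,15.3],x_scale=[.01,.01,1]);q=s.x
a=np.radians(-B[2]);d=q[:2]-B[:2];print(q,"in board mm",1e3*(np.cos(a)*d[0]-np.sin(a)*d[1]),1e3*(np.sin(a)*d[0]+np.cos(a)*d[1]),s.fun.round(1))
for y in(.065,.077,-.065,-.077): print(y,[proj("side",[*T(B,(-.008,y)),.018+h])[0].round(1) for h in(0,.008)])
E
```

```text
[ 0.51606309 -0.19297882 14.93181979] in board mm -53.20977007986455 6.491890819923418 [-0.3  0.4  0.1  0.7 -0.2 -1.   0.3 -0.3]
0.065 [array([291.3, 242.6]), array([291.3, 239.3])]
0.077 [array([288.8, 240.1]), array([288.8, 236.8])]
-0.065 [array([322. , 273.1]), array([322.2, 269.6])]
-0.077 [array([325.2, 276.3]), array([325.3, 272.7])]
```

The side fit puts the flashing about 7 mm left of the middle, and the finger's place on the upstand agrees. I lift it slightly, shift it 7 mm right (−tool x) and set it down again.

{"name": "apply_moves", "arguments": {
  "steps": [
    [[0,0,-0.4,0,0,0,-1],[0,0,-0.8,0,0,0,-1],[-0.4,0.1,-0.8,0,0,0,-1],[-0.7,0.2,-0.8,0,0,0,-1],[-0.7,0.2,-0.4,0,0,0,-1],[-0.7,0.2,-0.15,0,0,0,-1],[-0.7,0.2,-0.05,0,0,0,-1],[-0.7,0.2,0,0,0,0,-1],[-0.7,0.2,0,0,0,0,-1],[-0.7,0.2,0,0,0,0,-1]]
  ]
}}

```text
time_s: 7.35
position: [0.4876, -0.2145, 0.0438]
tcp_rot: [[-0.264, 0.964, -0.0], [0.964, 0.264, 0.0], [0.0, -0.0, -1.0]]
force: [-2.2, 0.6, 6.3]
opening: 0.088
grasp_force: 30.0
```

```bash
python3 - <<'E'
from h import *
s=bot.read_state();print(s["time_s"],s["position"],s["force"].round(1),s["moment"].round(2))
i=bot.capture("side");cv2.imwrite("pics/raw7.png",i)
x0,y0=274,232;b=cv2.resize(i[y0:y0+50,x0:x0+66],None,fx=12,fy=12,interpolation=cv2.INTER_NEAREST)
for u in range(0,66,5): cv2.putText(b,str(x0+u),(u*12,10),0,.35,(0,0,255));cv2.line(b,(u*12,12),(u*12,18),(0,0,255))
for v in range(0,50,5): cv2.putText(b,str(y0+v),(0,v*12+4),0,.35,(0,0,255))
cv2.imwrite("pics/s7.png",b)
E
```

```text
7.35 [ 0.48758046 -0.21451788  0.04380267] [-2.2  0.6  6.3] [ 0.07  0.21 -0.04]
```

View pics/s7.png

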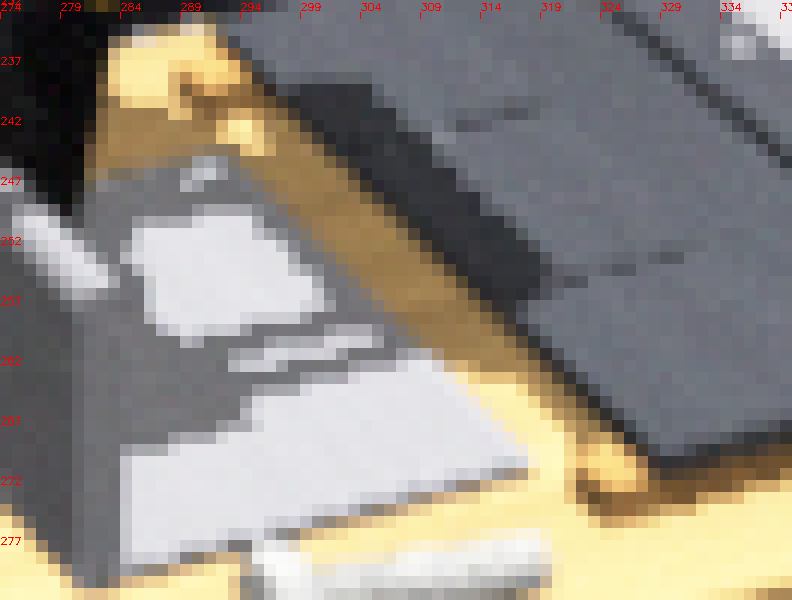

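The near-right spacer's inner foot lies at crop (578,500) and the leaf's corner at (532,472), which works out to about 10 mm of clearance, as it should be when centred. The lap is undisturbed. I check squareness numerically from the strip of wood between leaf and lap.

```bash
python3 - <<'E'
from h import *
i=cv2.imread("pics/raw7.png").astype(float); ch=i[:,:,2]-i[:,:,0]  # R-B: wood high
L=[];R=[]
for v in range(247,268):
    r=ch[v];m=int(np.interp(v,[243.5,270],[294.5,321]))+1
    th=(r[m-1:m+2].max())/2
    a=m
    while r[a-1]>th:a-=1
    b=m
    while r[b+1]>th:b+=1
    L.append(ray("side",(a-1+(th-r[a-1])/(r[a]-r[a-1]),v),.022)[:2]);R.append(ray("side",(b+(r[b]-th)/(r[b]-r[b+1]),v),.026)[:2])
for n,P in(("leaf",np.array(L)),("lap",np.array(R))):
    vx,vy,x,y=cv2.fitLine(P.astype(np.float32),cv2.DIST_HUBER,0,.001,.001).ravel()
    q=np.array([[(p[0]-x)*-vy+(p[1]-y)*vx] for p in P]);print(n,np.degrees(np.arctan2(vy,vx))%180-90,x,y,"rms mm",1e3*q.std(),len(P))
    # distance ahead in board frame
    a=np.radians(15.3);print(" x in board mm",1e3*((x-B[0])*np.cos(a)+(y-B[1])*np.sin(a)))
E
```

```text
leaf 15.457642 0.5591855 -0.19263291 rms mm 0.14300087014380294 21
 x in board mm -11.524465367662316
lap 14.35128 0.5733099 -0.20202038 rms mm 0.24428492004019545 21
 x in board mm -0.37777545222663844
```

It's square to within about 1°, and the free edge is 11 mm in front of the lap. Now I slide straight in along tool y with light contact.

{"name": "apply_moves", "arguments": {
  "steps": [
    [[0,0,-0.03,0,0,0,-1],[0,0.3,-0.03,0,0,0,-1],[0,0.6,-0.03,0,0,0,-1],[0,0.9,-0.03,0,0,0,-1],[0,1.2,-0.03,0,0,0,-1],[0,1.5,-0.03,0,0,0,-1],[0,1.8,-0.03,0,0,0,-1],[0,1.8,-0.03,0,0,0,-1]]
  ]
}}

```text
time_s: 8.4
position: [0.5042, -0.2098, 0.0438]
tcp_rot: [[-0.265, 0.964, -0.002], [0.964, 0.265, 0.0], [0.001, -0.002, -1.0]]
force: [-3.3, -0.8, 6.9]
opening: 0.089
grasp_force: 30.0
```

{"name": "apply_moves", "arguments": {
  "steps": [
    [[0,0.3,0,0,0,0,-1],[0,0.6,0,0,0,0,-1],[0,0.9,0,0,0,0,-1],[0,1.2,0,0,0,0,-1],[0,1.5,0,0,0,0,-1],[0,1.8,0,0,0,0,-1],[0,2.1,0,0,0,0,-1],[0,2.1,0,0,0,0,-1],[0,2.1,0,0,0,0,-1]]
  ]
}}

```text
time_s: 9.52
position: [0.5244, -0.2043, 0.0438]
tcp_rot: [[-0.265, 0.964, -0.002], [0.964, 0.265, 0.0], [0.001, -0.002, -1.0]]
force: [-4.0, -1.6, 6.7]
opening: 0.088
grasp_force: 30.0
```

```bash
python3 ov.py pics/s8.png
```

```text
9.525 [ 0.52439555 -0.20432523  0.04379843] 15.354053725620302 [-3.97 -1.58  6.72] [-0.16  0.45  0.03] 0.08840893257667794
flashing in board -0.012166660878476884 -0.006617115070707773
```

View pics/s8.png

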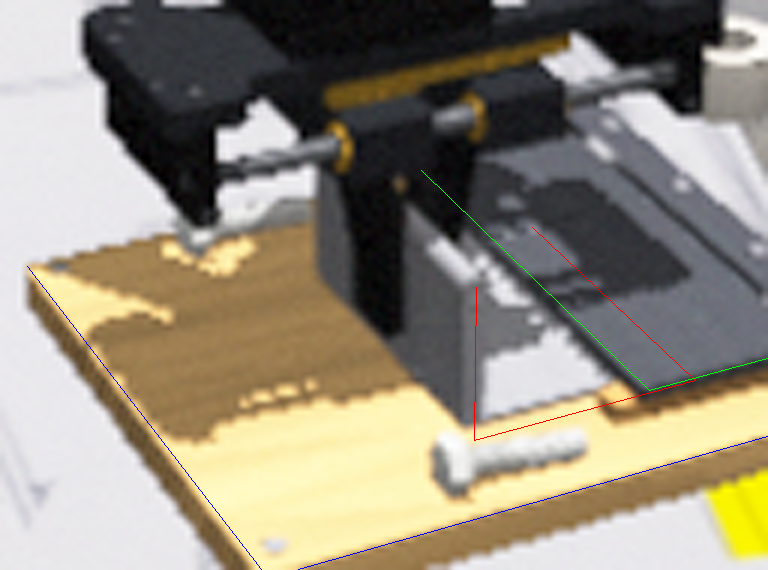

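The free edge is about 26 mm under the lap, the lap edge still lies on the green line (not lifted), and both bolts are in place, at crop (200,235) and (510,460). Now I press down.

{"name": "apply_moves", "arguments": {
  "steps": [
    [[0,0,0.01,0,0,0,-1],[0,0,0.02,0,0,0,-1],[0,0,0.03,0,0,0,-1],[0,0,0.03,0,0,0,-1],[0,0,0.03,0,0,0,-1]]
  ]
}}

```text
time_s: 10.2
position: [0.5244, -0.2043, 0.0438]
tcp_rot: [[-0.265, 0.964, -0.002], [0.964, 0.265, 0.0], [0.001, -0.002, -1.0]]
force: [-4.5, -0.5, 8.9]
opening: 0.085
grasp_force: 30.0
```

{"name": "apply_moves", "arguments": {
  "steps": [
    [[0,0,0.01,0,0,0,-1],[0,0,0.015,0,0,0,-1],[0,0,0.015,0,0,0,-1],[0,0,0.015,0,0,0,-1],[0,0,0.015,0,0,0,-1],[0,0,0.015,0,0,0,-1]]
  ]
}}

```text
time_s: 10.95
position: [0.5244, -0.2043, 0.0438]
tcp_rot: [[-0.265, 0.964, -0.002], [0.964, 0.265, 0.0], [0.001, -0.002, -1.0]]
force: [-6.0, -0.5, 9.5]
opening: 0.085
grasp_force: 30.0
```

```bash
python3 -c "
from rig import bot
print(bot.read_state()['force']);print(bot.hand_in())"
```

```text
[-6.00792845 -0.49867243  9.52602472]
the job is handed in; nothing more can be done
None
```

I handed in the job at about 11 s: the smaller flashing is tucked about 26 mm under the shingle, square to about 1° and roughly centred between the spacers, and the arm is still pressing it flat at about 9.5 N. The shingle stayed down and both bolts and the bushing are where they were.

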